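# Fit the foot and lock the rack leg at its length mark

## Robot

A 6-joint arm with a two-finger parallel gripper is mounted at the origin on the work surface. World frame = base frame: x ahead of the robot, y to its left, z up, the work surface at z = 0. Lengths are in m, angles in degrees, forces in N, time in s.
With the tool pointing down it reaches from about 0.4 to 0.825 m from the base axis. Payload 7 kg.
Tool frame: the origin (TCP) lies midway between the tips of the shut fingers; the grasp point (between the pads) lies 19 mm behind it (ctrl.hold_point_z is the distance from the TCP to the grasp point, in m); z points along the fingers, y is the line along which they close (so a half turn about z gives the same grasp; the last joint's range is limited). The gripper opens to 88 mm and grips with 3 to 60 N. Pads are 19 mm wide; open, the fingers measure 130 mm over their backs; the gripper's body (78 mm by 193 mm) begins 47 mm behind the grasp point.
Start: joints at [85.319, 20.546, 0.682, 0, -70.136, -16.507], TCP at [0.244, 0.629, 0.227] pointing down, gripper open.
Joint ranges: [-176.03, 176.03], [-82.01, 121.73], [-58.28, 71.71], [-173.87, 95.51], [-174.79, -0.11], [-173.66, 173.66]. Speed limits (degrees/s): [136.94, 136.94, 172.46, 180, 180, 180].

## Interface

Orientations are given as [roll, pitch, yaw] about the fixed x, y, z axes, in that order (R = Rz(yaw) Ry(pitch) Rx(roll)).
In Python, from plant import ctrl gives the robot as it stands.
- The arm moves only by the tool apply_moves, never from a script. Its argument "deltas" is a list of rows, each an object with "fingers": the finger opening in mm, from 0 to 87.6; "delta_pos": the shift along the tool's x, y, z in mm, a list of three; "angular": the turn, a rotation vector about the tool's x, y, z in degrees, a list of three. A call has 1 to 10 rows; each row is the pose to reach, as a shift and turn from the pose commanded when the call began, along the tool's axes at that moment; what a row does not reach only later rows make up. A row lasts 1/10 s, in which the tool goes at most 50 mm and 8.59 degrees, less where a joint would pass 70% of its speed; a pose out of reach is approached as far as the arm can. A call with a gripper value outside its range is refused whole. The fingers move at their own pace and stop on an object; the grip force is fixed at half the most. Time passes only in rows, so rows that repeat a pose let the fingers close. It gives the time, the measured TCP pose, the force, the opening and the grip force at its end, in the units of the state.
- ctrl.get_obs(): the state, without advancing time (a new reading comes with each control period).
- ctrl.snapshot(name): name is "scene" or "top"; returns the picture (400x640x3 uint8, red, green, blue); there is no depth.
- ctrl.camera_params(name): a dict with "fx", "fy", "cx", "cy" (pixels), "cam_to_world" (4x4, takes a point from camera to world coordinates). Camera axes: x right, y up, looking along -z (the intrinsics and any distortion apply to the point x, -y, -z); pixel columns grow to the right and rows downward; lengths in m; the calibration is good to about 2 mm. A picture is of the moment at which its call begins. camera_params takes no time and is no camera call.
- ctrl.close_job(): hands the job in; it is judged then, once.
The state is a dict: "clock": time; "joint_pos": joint angles; "qvel": joint speeds; "tau": joint torques, N m; "tool_pos": TCP position; "orientation": TCP orientation; "force": force on the tool from outside, world axes, zero at the start; "moment": the same for the moment, N m; "opening": finger opening in m; "gripper_force": force on a finger pad.
Only numpy, scipy, OpenCV 4.12 (cv2) and the standard library are available. Lean on these libraries where they do the work, as an engineer would, in place of code of your own. Each camera call takes 0.05 s, during which the arm holds its last target. There are 200 camera calls.

## Task

The closet rack lies upside down on the table: take the headed foot out of the compartment tray and plug it fully home, upright, into the socket of the rack's sliding leg, and let go of it. Then take the grip of the cam lever that rides on the leg, draw the sprung leg out by it until the leg's pointer is level with the upright mark, and only then, with the leg held at the mark, slide the lever all the way across to its closed end. Finish while still gripping the lever and holding the leg at the mark, with the foot still seated, and without shifting the other parts in the tray or the tape ring on the rack's board.

Things in the scene. Friction and masses are not known exactly. Their poses are not given: they have to be found in the camera images.
- foot: The foot to fit: black plastic, a round stem 18 mm in diameter and 26 mm long (its lowest 5 mm tapering to 12 mm) below a round head 30 mm in diameter and 22 mm tall (48 mm in all), 35 g more or less. It stands stem down in one of the four tray compartments. Origin at the centre of the stem's lower end, z up along the stem.
- tray: Fixed wooden tray, 190 x 190 x 22 mm, one dividing wall each way making four compartments about 87 mm square (walls 5 mm thick and 22 mm high, floor 5 mm thick), one small part in each. Origin at the centre of its underside.
- rack: Fixed upside-down rack: plywood board 18 mm thick, 200 mm along x, from y = -240 to +110 mm, with a white sleeve (46 mm wide, top 50 mm above the table) along y from -15 to +95 mm. Origin at table level under the sleeve's centre line. The leg slides out along the rack's -y, the cam lever slides across the leg along the rack's +x.
- socket (a point): Centre of the mouth of the upright round socket in the steel block (56 x 50 mm, top 58 mm above the table) at the outer end of the leg. Hole 22 mm in diameter with a 3 mm chamfer, 28 mm deep, open upward: the head of a seated foot rests on the block, the foot's origin 26 mm below this point. It moves with the leg. Axes as the rack's.
- pointer (a point): Tip of the leg's pointer, a steel blade 4 mm thick along y that sticks out 40 mm from the socket block towards the rack's +x, 36 mm above the table. It moves with the leg.
- mark: The length mark: a fixed upright steel plate (4 mm thick along y, 26 mm along x, top 52 mm above the table) on the paper scale at the board's far (+x) edge. Origin under its middle, on the board; axes as the rack's. The pointer is level with it when both have the same y in the rack's axes; it passes 6 mm clear, nothing stops the leg there.
- lever_grip: Upright grip of the cam lever: black post 16 x 16 mm, 55 mm tall, top 117 mm above the table, square to the rack's axes, 65 mm from the socket's axis towards the sleeve. Origin at its lower end's centre. It rides on the leg: pulled along the rack's -y it draws the leg out, pushed along +x it closes the lever. All else on the rack, a seated foot included, is below 80 mm.
- leg (a joint): How far the leg is drawn out, m: 0 fully in (as it starts) to 0.10, growing along the rack's -y. A spring pulls it back in with 4.5 to 6 N whenever it is let go, besides 1 N of friction. Setting the pointer at the mark takes 0.045 to 0.085.
- lever (a joint): Cam lever across the leg, m: 0 open (towards the rack's -x) to 0.036 fully closed against its stop, growing along the rack's +x. It starts between 0 and 0.004, moves with about 1.5 N and stays where it is left.
- collar: Bystander in the tray: steel ring 34 mm across, 14 mm high. Origin under its centre.
- block: Bystander in the tray: black plastic block 24 x 24 x 26 mm. Origin under its centre.
- strip: Bystander in the tray: flat steel strip 50 x 20 x 8 mm. Origin under its centre.
- tape: Bystander: cardboard tape ring, 56 mm across, 20 mm high, lying on the rack's board beside the sleeve. Origin under its centre.
Not all that is in view belongs to the job. Leave any purple or yellow look-alike of the foot alone.

How it is judged:
By the outcome, as a careful person would: the job done as asked, in the order asked, and still so for the second after the job is handed in, while the arm keeps its last pose, push and grip.
It also fails if it takes over 58 s, if anything falls off the work surface, if the arm or the gripper's body presses on something with over 40 N, if the wrist force passes 120 N, or if a joint passes its speed limit or range.

## Working session

There is one attempt and no reset: what is moved stays moved. The work goes in short steps, Python scripts to look and compute and a tool call to move; the robot and the scene stay as the last step left them, time stands still between calls to the robot, and variables do not carry over. Pictures are saved under pics/ and viewed, at most 10 in all, crops included, and the job is handed in when it is done.

Besides the shell and the picture viewer there is one more tool, called after "Emit:" as name(argument=value, ...), one argument or row to a line, values as JSON. apply_moves: Moves the arm, as the interface text tells. Its arguments: {"type":"object","properties":{"deltas":{"type":"array"}},"required":["deltas"]}

```bash
mkdir -p pics; ls; python3 - <<'E'
from plant import ctrl
import cv2,numpy as np
for n in("scene","top"):
    cv2.imwrite(f"pics/{n}0.png",ctrl.snapshot(n)[:,:,::-1])
    p=ctrl.camera_params(n);print(n,{k:(np.round(v,4).tolist()) if not isinstance(v,str) else v for k,v in p.items()})
o=ctrl.get_obs();print(o)
E
```

```text
pics
scene {'fx': 442.5042, 'fy': 442.5042, 'cx': 323.4533, 'cy': 201.0422, 'cam_to_world': [[0.0339, -0.6709, 0.7408, 1.2016], [0.9994, 0.0315, -0.0172, 0.0163], [-0.0119, 0.7409, 0.6715, 0.6397], [0.0, 0.0, 0.0, 1.0]]}
top {'fx': 376.8813, 'fy': 376.8813, 'cx': 321.0079, 'cy': 202.5679, 'cam_to_world': [[-0.0078, 0.9907, -0.1358, 0.4444], [-0.9998, -0.0051, 0.02, 0.0222], [0.0192, 0.1359, 0.9905, 0.9713], [0.0, 0.0, 0.0, 1.0]]}
{'clock': 0.1, 'joint_pos': array([ 8.53182637e+01,  2.05886705e+01,  6.38717145e-01, -1.55511125e-02,
       -7.01353801e+01, -1.65058571e+01]), 'qvel': array([-0.02360177, -0.0198666 ,  0.11021735, -0.03662906,  0.02681831,
        0.03236189]), 'tau': array([-1.46951788e-03, -5.84164882e+01,  2.93749970e+01,  7.01539859e+00,
        1.01619749e-02, -4.20759534e-05]), 'tool_pos': array([0.24385258, 0.62895069, 0.2257058 ]), 'orientation': array([ 1.79914029e+02, -1.02290520e-02, -2.11928809e+01]), 'force': array([-0.84608054, -0.74429686,  1.1788261 ]), 'moment': array([0.00714851, 0.00512494, 0.01295415]), 'gripper_force': 0.0, 'opening': 0.087492517128913}
```

View pics/scene0.png

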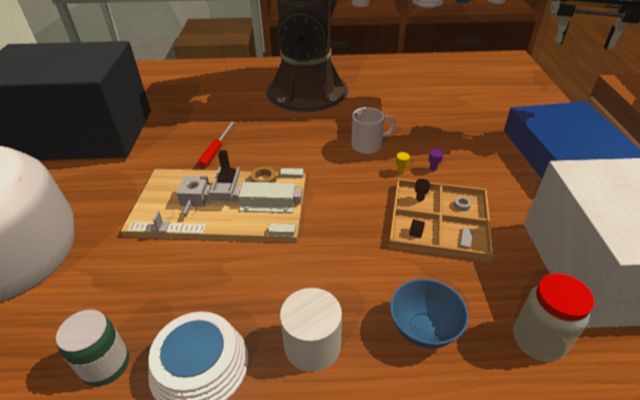

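View pics/top0.png

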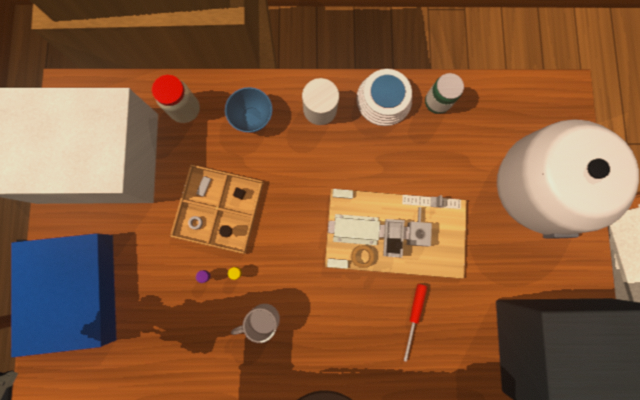

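The scene view shows these foot candidates:
- A black headed part in the tray at scene (422,188) / top (226,231).
- A black square block at (417,229) / (239,194).
- A yellow look-alike at (403,160) / (234,273).
- A purple look-alike at (435,157) / (203,276).

I choose the black headed one and check it in a close crop, along with the rack.

```bash
cat > h.py <<'E'
import numpy as np,cv2
from plant import ctrl
from scipy.optimize import least_squares
P={n:ctrl.camera_params(n) for n in("scene","top")}
def proj(n,X):
    p=P[n];M=np.linalg.inv(np.array(p["cam_to_world"]));c=M[:3,:3]@np.asarray(X,float)+M[:3,3]
    return np.array([p["fx"]*c[0]/-c[2]+p["cx"],p["fy"]*-c[1]/-c[2]+p["cy"]])
def ray(n,uv):
    p=P[n];M=np.array(p["cam_to_world"]);d=np.array([(uv[0]-p["cx"])/p["fx"],-(uv[1]-p["cy"])/p["fy"],-1])
    return M[:3,3],M[:3,:3]@d
def atz(n,uv,z):
    o,d=ray(n,uv);return o+d*(z-o[2])/d[2]
def tri(uvs,uvt):
    f=lambda X:np.r_[proj("scene",X)-uvs,proj("top",X)-uvt]
    r=least_squares(f,[.5,0,.05]);return r.x,np.abs(r.fun).max()
E
python3 - <<'E'
import cv2,numpy as np
s=cv2.imread("pics/scene0.png");t=cv2.imread("pics/top0.png")
A=cv2.resize(s[140:250,115:315],(800,440),interpolation=cv2.INTER_CUBIC)
cv2.imwrite("pics/c1.png",A)
B=cv2.resize(t[180:290,315:475],(800,550),interpolation=cv2.INTER_CUBIC)
cv2.imwrite("pics/c2.png",B)
C=np.hstack([cv2.resize(s[150:250,395:495],(400,400),interpolation=cv2.INTER_CUBIC),cv2.resize(t[160:260,170:270],(400,400),interpolation=cv2.INTER_CUBIC)])
cv2.imwrite("pics/c3.png",C)
E
```

```text
(no output)
```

View pics/c1.png

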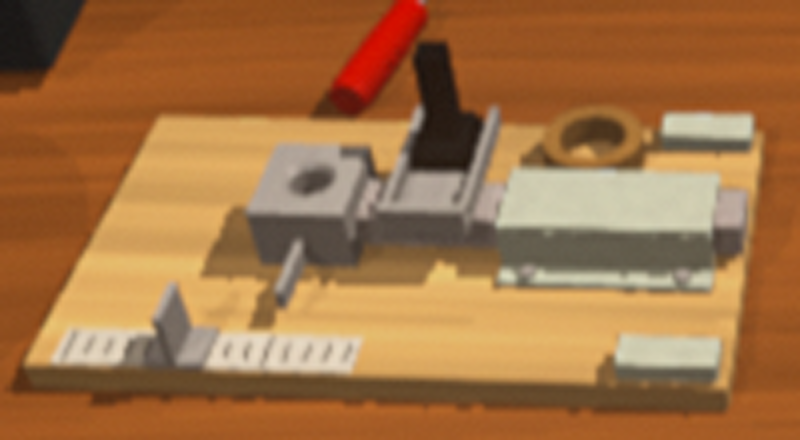

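View pics/c2.png

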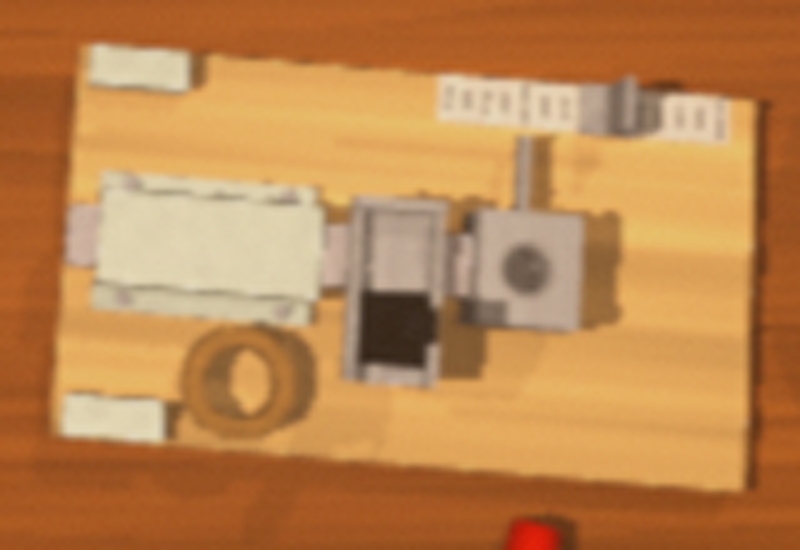

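View pics/c3.png

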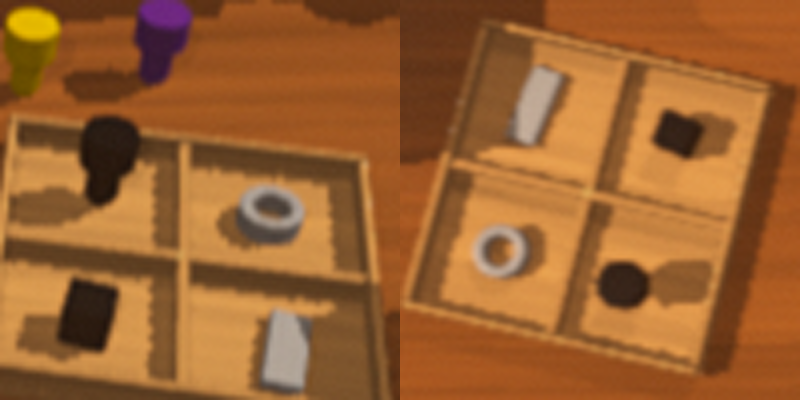

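The crops show:
- **Foot:** the black round-headed foot stands in its compartment, head at scene ≈(422.4,183.5) and top ≈(225.6,231).
- **Rack:** the socket is at scene (193,185) and top (420,234). The pointer, mark and black grip are also visible.

Next I triangulate these points.

```bash
python3 - <<'E'
from h import *
s=lambda u,v:((u+.5)/4-.5+115,(v+.5)/4-.5+140)
t=lambda u,v:((u+.5)/5-.5+315,(v+.5)/5-.5+180)
pts={"foot head":((422.1,183.4),(225.4,230.9)),"socket":(s(313,180),t(526,269)),"pointer tip":(s(281,298),t(524,140)),"mark top":(s(166,302),t(626,105)),"grip top":(s(432,46),t(419,325))}
for k,(a,b) in pts.items():
    X,e=tri(np.array(a),np.array(b));print(k,X.round(4),"res",round(e,2))
c=[atz("top",t(*q),.018)[:2] for q in((85,45),(760,98),(747,490),(58,435))]
print(np.round(c,4));
for a,b in((0,1),(3,2),(0,3),(1,2)):
    d=c[b]-c[a];print(np.hypot(*d),np.degrees(np.arctan2(d[1],d[0])))
for a in((85,172),(322,186)),((525,140),(523,210)),((352,200),(343,382)),((445,200),(437,385)):
    d=(atz("top",t(*a[1]),.05)-atz("top",t(*a[0]),.05))[:2];print(np.degrees(np.arctan2(d[1],d[0])))
print(atz("top",t(626,105),.052),atz("top",t(419,325),.117),atz("top",t(526,269),.058),atz("top",t(524,140),.037),atz("top",(225.4,230.9),.053))
w=[atz("top",((u+.5)/4-.5+170,(v+.5)/4-.5+160),.022)[:2] for u,v in((85,22),(370,85),(303,372),(8,305))]
for i in range(4):
    d=w[(i+1)%4]-w[i];print(w[i],np.hypot(*d),np.degrees(np.arctan2(d[1],d[0])))
E
```

```text
foot head [0.5026 0.2377 0.0468] res 0.2
socket [ 0.4928 -0.2367  0.0544] res 0.13
pointer tip [ 0.5588 -0.2445  0.0337] res 0.05
mark top [ 0.5745 -0.2931  0.0481] res 0.3
grip top [ 0.4645 -0.1692  0.1164] res 0.2
[[ 0.6111 -0.0246]
 [ 0.5819 -0.3723]
 [ 0.3836 -0.3537]
 [ 0.4137 -0.0088]]
0.34891917316047205 -94.80919041344671
0.3461783845604987 -94.98326453298755
0.1980832885512108 175.42868088635743
0.1991425835004877 174.6383879558221
-93.72769254371545
175.87603968121164
175.39871029432032
175.3648911459933
[ 0.57379793 -0.29106593  0.052     ] [ 0.4645835  -0.16952658  0.117     ] [ 0.49266422 -0.23598154  0.058     ] [ 0.55842343 -0.24372917  0.037     ] [0.50217587 0.2358148  0.053     ]
[0.67301741 0.33548448] 0.1871977580286948 -102.89396211501284
[0.63124472 0.15300697] 0.18562508602281275 167.83214037527193
[0.44978983 0.19213237] 0.1889474629374653 76.89931699870856
[0.49261722 0.37616215] 0.1849294528577953 -12.706868896030292
```

Triangulated heights are within about 6 mm of the text, with residuals ≤0.3 px. The rack yaw is ≈ -4.9°, and the pointer has to travel ≈46 mm. I move above the foot at height, with yaw going to -94.9° so the jaws close along rack x.

Emit:
apply_moves(
  deltas=[
    {"fingers":87,"delta_pos":[38,27,0],"angular":[0,0,7.4]},
    {"fingers":87,"delta_pos":[77,54,0],"angular":[0,0,14.8]},
    {"fingers":87,"delta_pos":[115,82,0],"angular":[0,0,22.2]},
    {"fingers":87,"delta_pos":[153,109,0],"angular":[0,0,29.6]},
    {"fingers":87,"delta_pos":[191,136,0],"angular":[0,0,37]},
    {"fingers":87,"delta_pos":[230,163,0],"angular":[0,0,44.4]},
    {"fingers":87,"delta_pos":[268,191,0],"angular":[0,0,51.8]},
    {"fingers":87,"delta_pos":[306,218,0],"angular":[0,0,59.2]},
    {"fingers":87,"delta_pos":[345,245,10],"angular":[0,0,66.5]},
    {"fingers":87,"delta_pos":[383,272,40],"angular":[0,0,73.7]},
  ],
)

```text
clock: 1.1
tool_pos: [0.5023, 0.2401, 0.1914]
orientation: [-179.8, 0.2, -95.2]
force: [0.9, 2.0, -0.6]
opening: 0.0871
gripper_force: 0.0
```

Emit:
apply_moves(
  deltas=[
    {"fingers":87,"delta_pos":[0,0,40],"angular":[0,0,0]},
    {"fingers":87,"delta_pos":[0,0,80],"angular":[0,0,0]},
    {"fingers":87,"delta_pos":[0,0,110],"angular":[0,0,0]},
    {"fingers":87,"delta_pos":[0,0,125],"angular":[0,0,0]},
    {"fingers":87,"delta_pos":[0,0,125],"angular":[0,0,0]},
    {"fingers":87,"delta_pos":[0,0,125],"angular":[0,0,0]},
  ],
)

```text
clock: 1.7
tool_pos: [0.5004, 0.2412, 0.0647]
orientation: [180.0, -0.0, -94.9]
force: [-0.4, 0.2, 0.6]
opening: 0.087
gripper_force: 0.0
```

```bash
python3 - <<'E'
from h import *
o=ctrl.get_obs();print(o["tool_pos"],o["orientation"],o["force"])
s=ctrl.snapshot("scene")[:,:,::-1]
cv2.imwrite("pics/f1.png",cv2.resize(s[110:260,370:520],(600,600),interpolation=cv2.INTER_CUBIC))
E
```

```text
[0.50041825 0.2411771  0.06470097] [ 1.79992186e+02 -2.85923475e-02 -9.48754676e+01] [-0.40571222  0.21299747  0.57051855]
```

View pics/f1.png

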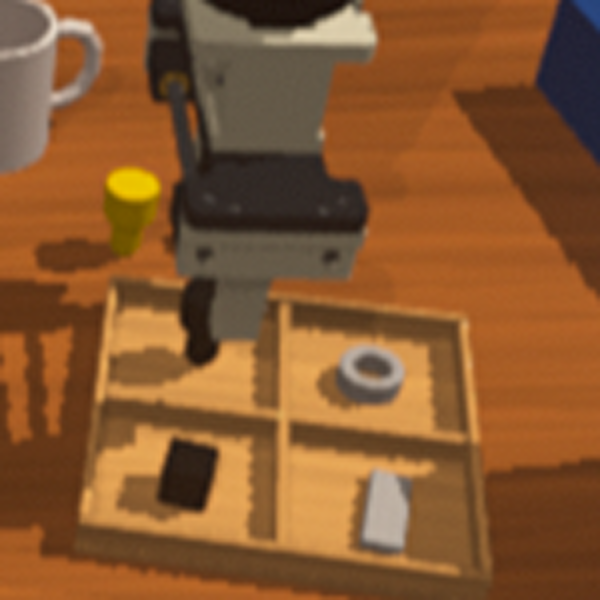

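The picture shows the open gripper over the right compartment, its near finger tip at crop (240,337), i.e. scene ≈(430,194). Neighbouring parts are clear. TCP is 4.5 mm off in y, so I correct that and descend.

Emit:
apply_moves(
  deltas=[
    {"fingers":87,"delta_pos":[4.3,-2.4,0],"angular":[0,0,0]},
    {"fingers":87,"delta_pos":[4.3,-2.4,15],"angular":[0,0,0]},
    {"fingers":87,"delta_pos":[4.3,-2.4,28.5],"angular":[0,0,0]},
    {"fingers":87,"delta_pos":[4.3,-2.4,28.5],"angular":[0,0,0]},
    {"fingers":87,"delta_pos":[4.3,-2.4,28.5],"angular":[0,0,0]},
  ],
)

```text
clock: 2.25
tool_pos: [0.5027, 0.2368, 0.0369]
orientation: [-180.0, 0.0, -94.9]
force: [-0.5, -0.7, 0.3]
opening: 0.0873
gripper_force: 0.0
```

```bash
python3 - <<'E'
from h import *
p=ctrl.get_obs()["tool_pos"];print(p)
# where finger front face tip centre projects; foot stem
for X in([.5004+.062,.2412-.005,.065],[.5024,.2367,.03],):print(proj("scene",X))
E
```

```text
[0.50271673 0.23676497 0.03689103]
[428.51663666 195.92090973]
[420.31719254 189.48039511]
```

Emit:
apply_moves(
  deltas=[
    {"fingers":20,"delta_pos":[0,0,0],"angular":[0,0,0]},
    {"fingers":20,"delta_pos":[0,0,0],"angular":[0,0,0]},
    {"fingers":20,"delta_pos":[0,0,0],"angular":[0,0,0]},
    {"fingers":20,"delta_pos":[0,0,0],"angular":[0,0,0]},
    {"fingers":20,"delta_pos":[0,0,0],"angular":[0,0,0]},
    {"fingers":20,"delta_pos":[0,0,0],"angular":[0,0,0]},
    {"fingers":20,"delta_pos":[0,0,0],"angular":[0,0,0]},
    {"fingers":20,"delta_pos":[0,0,0],"angular":[0,0,0]},
  ],
)

```text
clock: 3.05
tool_pos: [0.5023, 0.2366, 0.036]
orientation: [180.0, -0.0, -94.9]
force: [-0.4, 0.4, -0.3]
opening: 0.0292
gripper_force: 30.0
```

Emit:
apply_moves(
  deltas=[
    {"fingers":20,"delta_pos":[0,0,-20],"angular":[0,0,0]},
    {"fingers":20,"delta_pos":[0,0,-60],"angular":[0,0,0]},
    {"fingers":20,"delta_pos":[10,-0.7,-100],"angular":[0,0,0]},
    {"fingers":20,"delta_pos":[40,-2.6,-124],"angular":[0,0,0]},
    {"fingers":20,"delta_pos":[80,-5.2,-124],"angular":[0,0,0]},
    {"fingers":20,"delta_pos":[125,-8.2,-124],"angular":[0,0,0]},
    {"fingers":20,"delta_pos":[170,-11,-124],"angular":[0,0,0]},
    {"fingers":20,"delta_pos":[215,-14,-124],"angular":[0,0,0]},
    {"fingers":20,"delta_pos":[255,-16.7,-124],"angular":[0,0,0]},
    {"fingers":20,"delta_pos":[285,-18.6,-124],"angular":[0,0,0]},
  ],
)

```text
clock: 4.05
tool_pos: [0.4959, -0.051, 0.1601]
orientation: [-180.0, 0.0, -94.9]
force: [0.9, -0.2, 0.6]
opening: 0.0294
gripper_force: 29.9
```

Emit:
apply_moves(
  deltas=[
    {"fingers":20,"delta_pos":[40,-2.6,0],"angular":[0,0,0]},
    {"fingers":20,"delta_pos":[80,-5.2,0],"angular":[0,0,0]},
    {"fingers":20,"delta_pos":[120,-7.9,0],"angular":[0,0,0]},
    {"fingers":20,"delta_pos":[155,-10.2,0],"angular":[0,0,0]},
    {"fingers":20,"delta_pos":[180,-11.8,0],"angular":[0,0,0]},
    {"fingers":20,"delta_pos":[187,-12.2,0],"angular":[0,0,0]},
    {"fingers":20,"delta_pos":[187,-12.2,0],"angular":[0,0,0]},
    {"fingers":20,"delta_pos":[187,-12.2,0],"angular":[0,0,0]},
  ],
)

```text
clock: 4.85
tool_pos: [0.4926, -0.2358, 0.1599]
orientation: [180.0, 0.0, -94.9]
force: [-0.4, 0.7, -0.5]
opening: 0.0293
gripper_force: 29.9
```

```bash
python3 - <<'E'
from h import *
p=ctrl.get_obs()["tool_pos"];print(p,"to socket",np.array([.4927,-.2363])-p[:2])
s=ctrl.snapshot("scene")[:,:,::-1];print("expect stem end at crop",(proj("scene",p-[0,0,.031])-[115,80])*4)
cv2.imwrite("pics/s1.png",cv2.resize(s[80:220,115:265],(600,560),interpolation=cv2.INTER_CUBIC))
E
```

```text
[ 0.49262835 -0.23575612  0.1598901 ] to socket [ 7.16546234e-05 -5.43876030e-04]
expect stem end at crop [280.96842892 301.30366038]
```

View pics/s1.png

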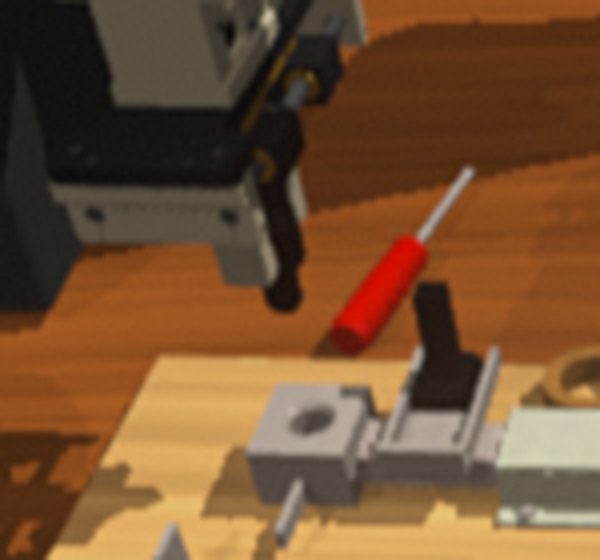

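The stem end shows at crop (284,305), close to the predicted (281,301), so it is on axis over the socket. I descend in stages.

Emit:
apply_moves(
  deltas=[
    {"fingers":20,"delta_pos":[0.5,0,30],"angular":[0,0,0]},
    {"fingers":20,"delta_pos":[0.5,0,55],"angular":[0,0,0]},
    {"fingers":20,"delta_pos":[0.5,0,68],"angular":[0,0,0]},
    {"fingers":20,"delta_pos":[0.5,0,72],"angular":[0,0,0]},
    {"fingers":20,"delta_pos":[0.5,0,76],"angular":[0,0,0]},
    {"fingers":20,"delta_pos":[0.5,0,79],"angular":[0,0,0]},
    {"fingers":20,"delta_pos":[0.5,0,79],"angular":[0,0,0]},
  ],
)

```text
clock: 5.6
tool_pos: [0.4929, -0.2371, 0.0815]
orientation: [-180.0, -0.0, -94.9]
force: [-1.5, -3.4, -1.1]
opening: 0.029
gripper_force: 29.9
```

Emit:
apply_moves(
  deltas=[
    {"fingers":20,"delta_pos":[1,0.5,3],"angular":[0,0,0]},
    {"fingers":20,"delta_pos":[1.5,0.5,7],"angular":[0,0,0]},
    {"fingers":20,"delta_pos":[1.5,0.5,11],"angular":[0,0,0]},
    {"fingers":20,"delta_pos":[1.5,0.5,15],"angular":[0,0,0]},
    {"fingers":20,"delta_pos":[1.5,0.5,17],"angular":[0,0,0]},
    {"fingers":20,"delta_pos":[1.5,0.5,17],"angular":[0,0,0]},
  ],
)

```text
clock: 6.2
tool_pos: [0.4919, -0.2381, 0.0635]
orientation: [180.0, 0.0, -94.9]
force: [-0.2, 0.1, -0.3]
opening: 0.0293
gripper_force: 29.9
```

Emit:
apply_moves(
  deltas=[
    {"fingers":60,"delta_pos":[0,0,0],"angular":[0,0,0]},
    {"fingers":60,"delta_pos":[0,0,0],"angular":[0,0,0]},
    {"fingers":60,"delta_pos":[0,0,0],"angular":[0,0,0]},
    {"fingers":60,"delta_pos":[0,0,0],"angular":[0,0,0]},
    {"fingers":60,"delta_pos":[0,0,-30],"angular":[0,0,0]},
    {"fingers":60,"delta_pos":[0,0,-65],"angular":[0,0,0]},
    {"fingers":50,"delta_pos":[0,0,-100],"angular":[0,0,0]},
    {"fingers":50,"delta_pos":[0,0,-100],"angular":[0,0,0]},
  ],
)

```text
clock: 7.0
tool_pos: [0.495, -0.2391, 0.1693]
orientation: [-179.5, -0.1, -94.8]
force: [0.2, -0.3, 0.2]
opening: 0.0522
gripper_force: 0.0
```

```bash
python3 - <<'E'
from h import *
o=ctrl.get_obs();print(o["tool_pos"],o["opening"])
s=ctrl.snapshot("scene")[:,:,::-1]
cv2.imwrite("pics/s2.png",cv2.resize(s[80:220,115:265],(600,560),interpolation=cv2.INTER_CUBIC))
E
```

```text
[ 0.49499376 -0.23908051  0.16926111] 0.05215895271946757
```

View pics/s2.png

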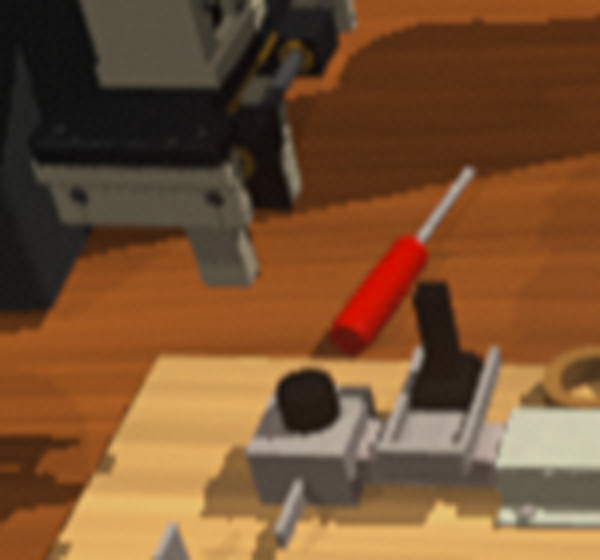

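The foot's head rests on the block at crop (308,385), upright. Next I go above the lever grip with the jaws at 60 mm.

Emit:
apply_moves(
  deltas=[
    {"fingers":60,"delta_pos":[-25,13,0],"angular":[0,0,0]},
    {"fingers":60,"delta_pos":[-50,26,0],"angular":[0,0,0]},
    {"fingers":60,"delta_pos":[-66,34,0],"angular":[0,0,0]},
    {"fingers":60,"delta_pos":[-66,34,0],"angular":[0,0,0]},
    {"fingers":60,"delta_pos":[-66,34,0],"angular":[0,0,0]},
    {"fingers":60,"delta_pos":[-66,34,0],"angular":[0,0,0]},
  ],
)

```text
clock: 7.65
tool_pos: [0.4639, -0.1699, 0.1636]
orientation: [180.0, -0.0, -94.9]
force: [1.4, -0.0, -0.8]
opening: 0.06
gripper_force: 0.0
```

```bash
python3 - <<'E'
from h import *
o=ctrl.get_obs();p=o["tool_pos"];print(p,o["opening"])
d=np.array([.4645,-.1693])-p[:2];a=np.radians(o["orientation"][2])
print("tool dx,dy mm",1e3*d@[np.cos(a),np.sin(a)],1e3*d@[np.sin(a),-np.cos(a)])
print("head top exp crop",(proj("scene",[.4927,-.2363,.080])-[115,80])*4, "if socket rim obs",(proj("scene",[.4927,-.2363,.058])-[115,80])*4)
E
```

```text
[ 0.46394617 -0.16989888  0.16364059] 0.06003111532059657
tool dx,dy mm -0.6439747384363048 -0.5006756311346852
head top exp crop [301.24860466 379.61743916] if socket rim obs [310.38769279 412.96573866]
```

Emit:
apply_moves(
  deltas=[
    {"fingers":60,"delta_pos":[-0.6,-0.5,30],"angular":[0,0,0]},
    {"fingers":60,"delta_pos":[-0.6,-0.5,60],"angular":[0,0,0]},
    {"fingers":60,"delta_pos":[-0.6,-0.5,79],"angular":[0,0,0]},
    {"fingers":60,"delta_pos":[-0.6,-0.5,79],"angular":[0,0,0]},
    {"fingers":30,"delta_pos":[-0.6,-0.5,79],"angular":[0,0,0]},
    {"fingers":24,"delta_pos":[-0.6,-0.5,79],"angular":[0,0,0]},
    {"fingers":24,"delta_pos":[-0.6,-0.5,79],"angular":[0,0,0]},
    {"fingers":24,"delta_pos":[-0.6,-0.5,79],"angular":[0,0,0]},
    {"fingers":5,"delta_pos":[-0.6,-0.5,79],"angular":[0,0,0]},
    {"fingers":5,"delta_pos":[-0.6,-0.5,79],"angular":[0,0,0]},
  ],
)

```text
clock: 8.65
tool_pos: [0.4645, -0.169, 0.0853]
orientation: [-180.0, 0.0, -94.9]
force: [0.1, -0.3, 0.3]
opening: 0.0175
gripper_force: 0.0
```

Emit:
apply_moves(
  deltas=[
    {"fingers":5,"delta_pos":[0,0,0],"angular":[0,0,0]},
    {"fingers":5,"delta_pos":[0,0,0],"angular":[0,0,0]},
  ],
)

```text
clock: 8.85
tool_pos: [0.4645, -0.169, 0.0853]
orientation: [-180.0, -0.0, -94.9]
force: [-1.3, 0.5, 3.3]
opening: 0.016
gripper_force: 30.0
```

The grip is held: opening 16.0 mm at 30 N. I draw the leg 44 mm along rack -y, then look at it.

Emit:
apply_moves(
  deltas=[
    {"fingers":5,"delta_pos":[4,0,0],"angular":[0,0,0]},
    {"fingers":5,"delta_pos":[10,0,0],"angular":[0,0,0]},
    {"fingers":5,"delta_pos":[17,0,0],"angular":[0,0,0]},
    {"fingers":5,"delta_pos":[24,0,0],"angular":[0,0,0]},
    {"fingers":5,"delta_pos":[31,0,0],"angular":[0,0,0]},
    {"fingers":5,"delta_pos":[37,0,0],"angular":[0,0,0]},
    {"fingers":5,"delta_pos":[42,0,0],"angular":[0,0,0]},
    {"fingers":5,"delta_pos":[44,0,0],"angular":[0,0,0]},
    {"fingers":5,"delta_pos":[44,0,0],"angular":[0,0,0]},
    {"fingers":5,"delta_pos":[44,0,0],"angular":[0,0,0]},
  ],
)

```text
clock: 9.85
tool_pos: [0.4609, -0.2126, 0.0853]
orientation: [-180.0, 0.0, -94.9]
force: [-0.4, 4.6, 5.1]
opening: 0.0158
gripper_force: 30.0
```

```bash
python3 - <<'E'
from h import *
o=ctrl.get_obs();print(o["tool_pos"],o["opening"],o["force"])
s=ctrl.snapshot("scene")[:,:,::-1];t=ctrl.snapshot("top")[:,:,::-1]
A=cv2.resize(s[175:245,120:220],(800,560),interpolation=cv2.INTER_CUBIC)
B=cv2.resize(t[185:255,390:475],(680,560),interpolation=cv2.INTER_CUBIC)
cv2.imwrite("pics/p1.png",cv2.resize(np.hstack([A[:,:400],B[:, :400]]),(800,560)))
E
```

```text
[ 0.46089565 -0.21259808  0.08526419] 0.01583101517051188 [-0.40018126  4.58085102  5.06677912]
```

View pics/p1.png

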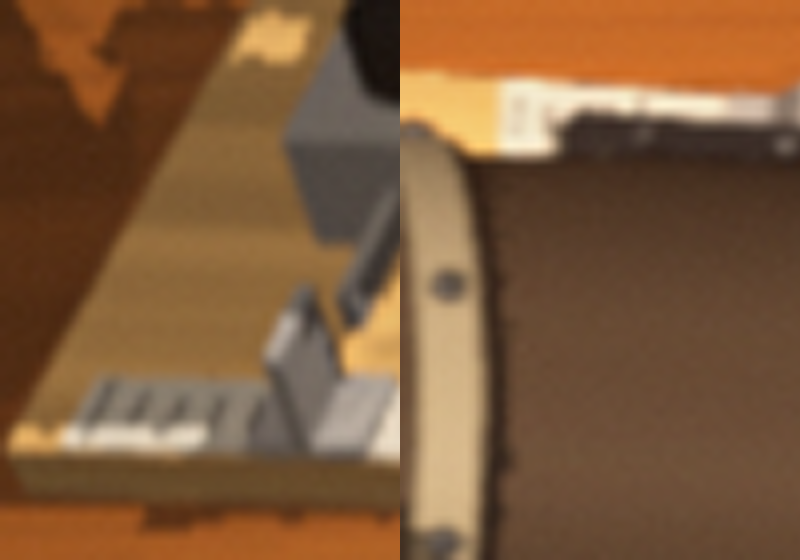

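The left half shows the pointer tip at crop (345,305) just short of the mark's plate, whose top edge runs (272,352)–(305,288). The top view is blocked by the arm. I overlay box models on the scene picture and on the initial top picture to get the remaining gap.

```bash
python3 - <<'E'
from h import *
s=ctrl.snapshot("scene")[:,:,::-1].copy();t=cv2.imread("pics/top0.png");cv2.imwrite("pics/raw_s44.png",s)
a=np.radians(-4.9);rx=np.array([np.cos(a),np.sin(a),0]);ry=np.array([-np.sin(a),np.cos(a),0])
S=np.array([.4927,-.2363,0])
def boxpts(c,hx,hy,z0,z1): return [np.array(c)+rx*i*hx+ry*j*hy+np.array([0,0,z]) for z in(z0,z1) for i,j in((-1,-1),(1,-1),(1,1),(-1,1))]
E_=[(0,1),(1,2),(2,3),(3,0),(4,5),(5,6),(6,7),(7,4),(0,4),(1,5),(2,6),(3,7)]
def draw(img,n,c0,r0,k,B,col):
    q=[((proj(n,b)+.5-[c0,r0])*k).round().astype(int) for b in B]
    for i,j in E_: cv2.line(img,tuple(map(int,q[i])),tuple(map(int,q[j])),col,1)
M=np.array([.574,-.292,0])
def ptr(l): return boxpts(S+rx*.047-ry*l,.020,.002,.032,.040)
mk=boxpts(M,.013,.002,.018,.052)
A=cv2.resize(s[192:236,148:178],None,fx=13,fy=13,interpolation=cv2.INTER_CUBIC)
B=cv2.resize(t[190:232,410:445],None,fx=11,fy=11,interpolation=cv2.INTER_CUBIC)
draw(A,"scene",148,192,13,mk,(255,0,0));draw(A,"scene",148,192,13,ptr(.0437),(0,255,0))
draw(B,"top",410,190,11,mk,(255,0,0));draw(B,"top",410,190,11,ptr(0),(0,255,0))
C=np.zeros((572,780,3),np.uint8);C[:A.shape[0],:390]=A;C[:B.shape[0],392:392+B.shape[1]]=B
cv2.imwrite("pics/ov.png",C)
print("1mm along y px: scene mark",13*(proj("scene",M+[0,0,.05]+ry*.001)-proj("scene",M+[0,0,.05])),"top",11*(proj("top",M+[0,0,.05]+ry*.001)-proj("top",M+[0,0,.05])))
print("modelled gap mm",1e3*(S-ry*.0437-M)@ry)
E
```

```text
1mm along y px: scene mark [6.59720732 0.18331072] top [-4.40111156 -0.35215597]
modelled gap mm 4.8520371467655
```

View pics/ov.png

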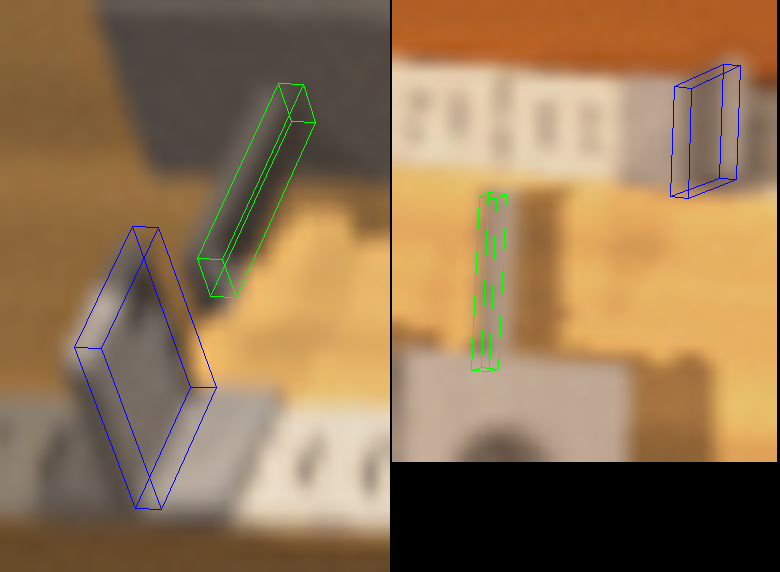

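The overlay shows the scene pointer and mark both slightly left of the models, and the top-view pointer slightly right. I take brightness profiles along y at the plates' top edges for finer numbers.

```bash
python3 - <<'E'
from h import *
s0=cv2.imread("pics/scene0.png",0);s=cv2.imread("pics/raw_s44.png",0);t=cv2.imread("pics/top0.png",0)
a=np.radians(-4.9);rx=np.array([np.cos(a),np.sin(a),0]);ry=np.array([-np.sin(a),np.cos(a),0])
S=np.array([.4927,-.2363,0]);M=np.array([.574,-.292,0])
def prof(img,n,c,xs,z):
    out=[]
    for u in np.arange(-12,10):
        q=np.array([proj(n,c+rx*x+ry*u*1e-3+[0,0,z]) for x in xs],np.float32)
        out.append(cv2.remap(img,q[None,:,0],q[None,:,1],cv2.INTER_CUBIC).mean())
    return np.round(out).astype(int)
print("u       ",np.arange(-12,10))
x1=np.linspace(-.009,.009,15);x2=np.linspace(.034,.062,20)
for nm,i,n,c,x,z in(("s0 mark",s0,"scene",M,x1,.052),("s44 mark",s,"scene",M,x1,.052),("top mark",t,"top",M,x1,.052),("s0 ptr",s0,"scene",S,x2,.040),("s44 ptr",s,"scene",S-ry*.0437,x2,.040),("top ptr",t,"top",S,x2,.040)):
    print(nm,*prof(i,n,c,x,z))
E
```

```text
u        [-12 -11 -10  -9  -8  -7  -6  -5  -4  -3  -2  -1   0   1   2   3   4   5
   6   7   8   9]
s0 mark 182 182 183 183 183 183 183 183 182 180 176 171 163 151 137 129 129 134 141 148 156 163
s44 mark 110 111 111 110 110 109 109 111 116 123 130 132 128 117 102 90 84 84 89 95 97 95
top mark 120 121 120 117 112 109 110 115 125 137 146 149 147 140 130 120 112 109 107 108 114 121
s0 ptr 98 97 96 93 92 95 105 122 143 160 165 157 140 122 107 97 94 95 96 97 97 98
s44 ptr 92 92 93 93 93 93 94 96 98 100 98 90 79 67 59 55 56 61 69 79 88 94
top ptr 116 114 113 114 117 121 127 136 145 152 154 151 148 144 145 152 161 170 176 180 181 179
```

Both views now agree: about 3.7 mm left to draw. I do that, then re-check with profiles.

Emit:
apply_moves(
  deltas=[
    {"fingers":5,"delta_pos":[2,0,0],"angular":[0,0,0]},
    {"fingers":5,"delta_pos":[3.7,0,0],"angular":[0,0,0]},
    {"fingers":5,"delta_pos":[3.7,0,0],"angular":[0,0,0]},
    {"fingers":5,"delta_pos":[3.7,0,0],"angular":[0,0,0]},
  ],
)

```text
clock: 10.4
tool_pos: [0.4606, -0.2161, 0.0853]
orientation: [-180.0, 0.0, -94.9]
force: [-0.7, 5.1, 4.7]
opening: 0.0157
gripper_force: 30.0
```

```bash
python3 - <<'E'
from h import *
o=ctrl.get_obs();p=o["tool_pos"];print(p,o["orientation"],o["force"])
s=cv2.cvtColor(ctrl.snapshot("scene"),cv2.COLOR_RGB2GRAY)
a=np.radians(-4.9);rx=np.array([np.cos(a),np.sin(a),0]);ry=np.array([-np.sin(a),np.cos(a),0])
S=np.array([.4927,-.2363,0]);M=np.array([.574,-.292,0])
l=-(p-[.4645,-.169,p[2]])@ry;print("leg",l)
u=np.arange(-12,10)
def prof(c,xs,z):
    return [round(float(np.mean([cv2.remap(s,*[np.float32([[v]]) for v in proj("scene",c+rx*x+ry*k*1e-3+[0,0,z])],cv2.INTER_CUBIC)[0,0] for x in xs]))) for k in u]
print(*u);print("mark",*prof(M,np.linspace(-.009,.009,15),.052))
for lo,hi in((.034,.062),(.034,.048),(.048,.062)):print("ptr",*prof(S-ry*l,np.linspace(lo,hi,20),.040))
print("model gap",1e3*(S-ry*l-M)@ry)
E
```

```text
[ 0.46060101 -0.21614692  0.08528333] [-1.79969178e+02  3.00534215e-02 -9.48827248e+01] [-0.73610409  5.07477563  4.67259002]
leg 0.04730765542401015
-12 -11 -10 -9 -8 -7 -6 -5 -4 -3 -2 -1 0 1 2 3 4 5 6 7 8 9
mark 111 111 111 111 110 109 110 113 120 130 138 142 137 126 109 98 94 96 95 90 81 75
ptr 94 94 93 92 92 93 95 98 101 102 99 91 79 66 58 55 56 60 67 76 86 94
ptr 75 75 74 73 73 76 79 86 93 98 97 90 78 66 58 56 57 60 63 65 67 68
ptr 112 112 111 110 110 110 110 110 108 106 101 93 80 67 58 53 54 60 71 87 104 118
model gap 1.2443817227553424
```

The pointer is now level with the mark to within about 0.1 mm and the grip did not slip. I close the lever along rack +x (tool -y).

Emit:
apply_moves(
  deltas=[
    {"fingers":5,"delta_pos":[0,-3,0],"angular":[0,0,0]},
    {"fingers":5,"delta_pos":[0,-8,0],"angular":[0,0,0]},
    {"fingers":5,"delta_pos":[0,-13,0],"angular":[0,0,0]},
    {"fingers":5,"delta_pos":[0,-18,0],"angular":[0,0,0]},
    {"fingers":5,"delta_pos":[0,-23,0],"angular":[0,0,0]},
    {"fingers":5,"delta_pos":[0,-27,0],"angular":[0,0,0]},
    {"fingers":5,"delta_pos":[0,-30,0],"angular":[0,0,0]},
    {"fingers":5,"delta_pos":[0,-31,0],"angular":[0,0,0]},
    {"fingers":5,"delta_pos":[0,-31,0],"angular":[0,0,0]},
  ],
)

```text
clock: 11.35
tool_pos: [0.4918, -0.2188, 0.0853]
orientation: [-180.0, 0.0, -94.9]
force: [-0.0, 5.0, 5.1]
opening: 0.0157
gripper_force: 30.0
```

Emit:
apply_moves(
  deltas=[
    {"fingers":5,"delta_pos":[0,-1,0],"angular":[0,0,0]},
    {"fingers":5,"delta_pos":[0,-2,0],"angular":[0,0,0]},
    {"fingers":5,"delta_pos":[0,-2,0],"angular":[0,0,0]},
  ],
)

```text
clock: 11.65
tool_pos: [0.4935, -0.219, 0.0853]
orientation: [-180.0, 0.0, -94.9]
force: [-0.4, 5.1, 4.7]
opening: 0.0158
gripper_force: 30.0
```

Emit:
apply_moves(
  deltas=[
    {"fingers":5,"delta_pos":[0,-1,0],"angular":[0,0,0]},
    {"fingers":5,"delta_pos":[0,-2,0],"angular":[0,0,0]},
    {"fingers":5,"delta_pos":[0,-2,0],"angular":[0,0,0]},
  ],
)

```text
clock: 11.95
tool_pos: [0.4948, -0.2191, 0.0853]
orientation: [179.9, 0.0, -94.9]
force: [-3.5, 4.3, 8.5]
opening: 0.0157
gripper_force: 30.0
```

Emit:
apply_moves(
  deltas=[
    {"fingers":5,"delta_pos":[0,-0.5,0],"angular":[0,0,0]},
    {"fingers":5,"delta_pos":[0,-1,0],"angular":[0,0,0]},
    {"fingers":5,"delta_pos":[0,-1,0],"angular":[0,0,0]},
  ],
)

```text
clock: 12.25
tool_pos: [0.4948, -0.2191, 0.0852]
orientation: [179.9, 0.0, -94.9]
force: [-5.5, 6.4, 11.4]
opening: 0.0158
gripper_force: 30.0
```

The lever is at its stop: x no longer advances and the force rises. I run a last numeric check of pointer, mark and foot before handing in.

```bash
python3 - <<'E'
from h import *
o=ctrl.get_obs();p=o["tool_pos"]
im=ctrl.snapshot("scene");cv2.imwrite("pics/end.png",im[:,:,::-1]);s=cv2.cvtColor(im,cv2.COLOR_RGB2GRAY)
a=np.radians(-4.9);rx=np.array([np.cos(a),np.sin(a),0]);ry=np.array([-np.sin(a),np.cos(a),0])
S=np.array([.4927,-.2363,0]);M=np.array([.574,-.292,0])
l=-(p-[.4645,-.169,p[2]])@ry;print("leg",l)
u=np.arange(-12,10)
def prof(c,xs,z):
    return [round(float(np.mean([cv2.remap(s,*[np.float32([[v]]) for v in proj("scene",c+rx*x+ry*k*1e-3+[0,0,z])],cv2.INTER_CUBIC)[0,0] for x in xs]))) for k in u]
print(*u);print("mark",*prof(M,np.linspace(-.009,.009,15),.052));print("ptr",*prof(S-ry*l,np.linspace(.034,.062,20),.040))
# foot head: dark blob centroid near expected, vs pre-draw picture with shift
q=proj("scene",S-ry*(l+.002)+[0,0,.069]);print("expected head px",q)
x0,y0=(q-11).astype(int);w=s[y0:y0+22,x0:x0+22]<45
print("dark px",w.sum(),"centroid",np.argwhere(w).mean(0)[::-1]+[x0,y0])
d=cv2.absdiff(cv2.imread("pics/scene0.png"),im[:,:,::-1]).max(2)
for n,(c,r,h) in dict(collar=(462,202,9),block=(417,229,9),strip=(466,238,9),tape=(263,174,12)).items():print(n,np.median(d[r-h:r+h,c-h:c+h]))
E
```

```text
leg 0.0473574919843314
-12 -11 -10 -9 -8 -7 -6 -5 -4 -3 -2 -1 0 1 2 3 4 5 6 7 8 9
mark 111 112 112 112 112 112 112 112 112 110 108 104 98 89 79 72 69 71 73 73 71 67
ptr 94 94 94 93 93 94 95 98 101 103 101 94 82 69 60 56 56 60 67 75 83 88
expected head px [167.73121548 178.53836814]
dark px 139 centroid [168.77697842 180.79136691]
collar 6.0
block 5.0
strip 6.0
tape 6.0
```

```bash
python3 -c "
from plant import ctrl
print(ctrl.close_job())"
```

```text
the job is handed in; nothing more can be done
None
```

The job is handed in, verdict not shown: the foot is seated, the leg is held about 47 mm out with the pointer level with the mark, the lever is against its closed stop and still gripped, and the tray parts and tape look unmoved.

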